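# Snap the fuse-link into the switch-fuse unit and switch it on

## Task

The threading machine's switch-fuse unit is on the bench with its fuse-link missing. Take the white fuse-link that stands on the bench, hold it level over the unit with one blade above each of the two spring clips, and press it straight down until both blades spread the clips and snap fully home on the contact blocks; the unit gives a little on its rubber feet, so go by feel, and do not bear down hard once it is home, or the ceramic base will crack. Only when the fuse is home, throw the red isolator lever all the way over from the red dot to the green dot, let go, and leave the other things on the bench where they are.

Things in the scene. Friction and masses are not known exactly. Their poses are not given: they have to be found in the camera images.
- fuse_center (a point): Centre of the loose fuse-link: white ceramic block with blank yellow labels, 38 (x) x 63 (y) x 48 mm (z), 0.3 to 0.46 kg, standing on the bench, so this point is 24 mm above it. Grip the 38 mm width. Alike after a half turn about z. A steel blade sticks out 32 mm from both y ends (128 mm over all) at mid-height. Two pull lugs rise 11 mm above the top, 28 mm either side of the middle.
- blade_left (a point): Middle of the fuse's +y blade, 48 mm from fuse_center (the other is its mirror image at -y). Its section is a wedge: 1.6 mm thick at the lower edge (8 mm below this point), 9 mm thick at 4 mm above it, chamfered to 3 mm at the top edge (7.5 mm above).
- seat (a point): Where fuse_center lies when the fuse is home, 60 mm above the bench; axes as the unit's: y from clip to clip, z up. The blades then stand on two brass blocks (tops 8 mm lower, centred 50 mm either side along y, 76 mm free between them). The ceramic between them is 33 mm below this point. Clear of tall things for 60 mm either side along x. The unit with the seat sinks some mm under the push.
- clip_left (a point): Middle between the beads of the +y spring clip, 50 mm along y and 5.7 mm up from the seat: two copper leaves 18 mm wide (along y), beads 2.8 mm apart when free; above, the leaves flare to a 25 mm mouth 13.5 mm higher. A blade meets the beads 11 to 15 mm above home; pushed, both clips together resist more and more, to 12 to 17 N about 2 mm above home, then snap shut over the blades.
- clip_right (a point): The same for the -y clip. Once snapped, the clips pull the fuse down on the blocks and hold it; let go earlier and they push it up again. The ceramic cracks if the unit is pressed down with more than 22 N (5.5 mm on its rubber feet).
- unit: Switch-fuse unit, fixed on four 14 mm rubber feet: grey metal chassis 136 (x) x 296 (y) mm, top 17 mm above the bench; at its +y side the ceramic fuse base (middle at y = +50 mm), at its -y side the black isolator (middle at y = -100 mm, 92 x 50 mm, 52 mm high). Origin on the bench under the chassis middle; z up; yaw within 0.3 rad of the robot's axes.
- lever_tip (a point): Middle of the isolator lever's red grip, 13 mm thick (unit x), 18 mm wide (unit y), 30 mm long. The lever turns about the unit's y axis, 50 mm below this point and 48 mm above the bench, at x = 0 of the unit. Off: it leans 0.5 rad to the unit's -x side (red dot); on: 0.5 rad to +x (green dot), against a stop.
- isolator (a joint): Isolator lever angle, rad: 0 = off (leaning to unit -x), 1.0 = on (leaning to unit +x). It takes about 3 to 5 N at the grip and stays where it is left.
- parts_box: White and green carton, 85x115x50 mm; bystander. Origin under its middle.
- pliers: Pliers with blue grips, 193x67x14 mm, lying right of the unit; bystander. Origin under the middle.
- mug: Grey mug, 85x115x88 mm; bystander. Origin under the middle.
Things that resemble listed ones, but are neither listed nor needed, are in the scene too. Leave any purple look-alike of the part that bears fuse_center alone.

How it is judged:
By the outcome, as a careful person would: the job done as asked, in the order asked, and still so for the second after the job is handed in, with the robot touching nothing.
It also fails if it takes over 67 s, if anything falls off the work surface, if the arm or the gripper's body presses on something with over 40 N, if the wrist force passes 120 N, or if a joint passes its speed limit or range.

## Robot

A 6-joint arm with a two-finger parallel gripper is mounted at the origin on a cart in front of the work surface, level with it; the furniture and walls round the work are solid. World frame = base frame: x ahead of the robot, y to its left, z up, the work surface at z = 0. Lengths are in m, angles in degrees, forces in N, time in s.
With the tool pointing down it reaches from about 0.325 to 0.85 m from the base axis. Payload 15.5 kg.
Tool frame: the origin (TCP) lies midway between the tips of the shut fingers; the grasp point (between the pads) lies 19 mm behind it; y points along the fingers, x is the direction in which the jaws open and shut, and the axes are right-handed (so a half turn about y gives the same grasp; the last joint's range is limited). The gripper opens to 91 mm and grips with 3 to 60 N. Pads are 32 mm wide; open, the fingers measure 118 mm over their backs; the gripper's body (76 mm by 178 mm) begins 60 mm behind the grasp point.
Start: joints at [-73.654, 28.281, 77.091, -0, 74.628, -5.472], TCP at [0.232, -0.58, 0.214] pointing down, gripper open.
Joint ranges: [-166.48, 166.48], [-47.26, 123.95], [12.59, 153.08], [-70.14, 250.14], [6.76, 159.57], [-176.63, 176.63]. Speed limits (degrees/s): [108.29, 108.29, 147.25, 172.46, 172.46, 172.46].

## Interface

Orientations are given as a 3x3 rotation matrix whose columns are the frame's x, y, z axes.
In Python, from bench import ctrl gives the robot as it stands. The module is installed in compiled form; this text tells all that it offers. Calls block until the motion is done:
- ctrl.goto(position, orientation): joint-space move of the TCP to a pose.
- ctrl.move_l(position, vel=0.15, ori=None, contact_N=None): straight line of the TCP; ori=None keeps the orientation; vel is the mean speed in m/s. With contact_N (N) it stops when the force on the tool has changed by that much, and returns True; else False.
- ctrl.movej(angles): joint-space move.
- ctrl.command_gripper(opening): opening from 0.0 (shut) to 1.0 (fully open); the grip force is fixed at half the most; returns when the fingers have stopped.
- ctrl.sleep(seconds).
- ctrl.ik(position, orientation): joint angles nearest the present ones, or None.
- ctrl.read_camera(name): name is "side" or "top" or "wrist"; returns the picture (384x512x3 uint8, blue, green, red); there is no depth.
- ctrl.camera_params(name): a dict with "fx", "fy", "cx", "cy" (pixels), "pose" (4x4, takes a point from camera to world coordinates); the wrist camera has in their place "T_tool_cam" (4x4, takes a point from camera to tool coordinates, whose origin is the TCP and whose axes are the tool frame's). Camera axes: x right, y up, looking along -z (the intrinsics and any distortion apply to the point x, -y, -z); pixel columns grow to the right and rows downward; lengths in m; the calibration is good to about 2 mm. A picture is of the moment at which its call begins: read the wrist's pose just before it. camera_params takes no time and is no camera call.
A pose or a line that the arm cannot do raises ctrl.MotionError and nothing moves.
- ctrl.sign_off(): hands the job in, once; it reports no verdict.
Readings, each from a call of its own:
- ctrl.current_t(): time.
- ctrl.current_q(): joint angles.
- ctrl.current_dq(): joint speeds.
- ctrl.current_effort(): joint torques, N m.
- ctrl.current_tool_pos(): TCP position.
- ctrl.current_eef_rot(): TCP orientation.
- ctrl.current_contact_force(): force on the tool from outside, world axes, zero at the start.
- ctrl.current_wrist_torque(): the same for the moment, N m.
- ctrl.current_grip_width(): opening from 0.0 (shut) to 1.0 (fully open).
Only numpy, scipy, OpenCV 4.12 (cv2) and the standard library are available. Lean on these libraries where they do the work, as an engineer would, in place of code of your own. Each camera call takes 0.05 s, during which the arm holds its last target.

## Working session

There is one attempt and no reset: what is moved stays moved. The work goes in short steps, each a Python script; the robot and the scene stay as the last script left them, time stands still between calls to the robot, and variables do not carry over. Pictures are saved under pics/ and viewed, and the job is handed in when it is done.

```bash
mkdir -p pics; ls; python3 - <<'E'
from bench import ctrl
import cv2,numpy as np
print(ctrl.current_t())
for n in ["side","top","wrist"]:
    im=ctrl.read_camera(n); cv2.imwrite(f"pics/{n}0.png",im)
    p=ctrl.camera_params(n); print(n,p)
print(ctrl.current_t(),ctrl.current_eef_rot(),ctrl.current_contact_force())
E
```

```text
pics
0.0
side {'fx': 401.43423934317155, 'fy': 401.43423934317155, 'cx': 248.85039938422403, 'cy': 190.79283470256019, 'pose': array([[-0.85850359,  0.24211761, -0.45205159, -0.13303422],
       [-0.51241473, -0.43952148,  0.73773438,  1.06988052],
       [-0.0200679 ,  0.86498551,  0.5013954 ,  0.81212803],
       [ 0.        ,  0.        ,  0.        ,  1.        ]])}
top {'fx': 499.85159445433493, 'fy': 499.85159445433493, 'cx': 255.362254951806, 'cy': 190.61475282958742, 'pose': array([[ 0.02853217,  0.98590945, -0.16482859,  0.21595659],
       [-0.99929178,  0.03218011,  0.01950332,  0.05688088],
       [ 0.02453271,  0.16415538,  0.98612938,  1.77892292],
       [ 0.        ,  0.        ,  0.        ,  1.        ]])}
wrist {'fx': 306.03918331944493, 'fy': 306.03918331944493, 'cx': 253.7527377888871, 'cy': 188.53480664012986, 'T_tool_cam': array([[ 9.99999296e-01,  1.17260718e-03, -1.83171348e-04,
        -5.79615125e-04],
       [-4.77345041e-04,  2.56079887e-01, -9.66655504e-01,
        -1.70344384e-01],
       [-1.08660068e-03,  9.66654911e-01,  2.56080266e-01,
         7.10629315e-02],
       [ 0.00000000e+00,  0.00000000e+00,  0.00000000e+00,
         1.00000000e+00]])}
0.15 [[ 3.71629415e-01 -2.46214736e-04  9.28381127e-01]
 [-9.28380757e-01  8.32684487e-04  3.71629487e-01]
 [-8.64549219e-04 -9.99999623e-01  8.08690253e-05]] [-0.39671535 -0.85139265 -0.25740432]
```

View pics/top0.png

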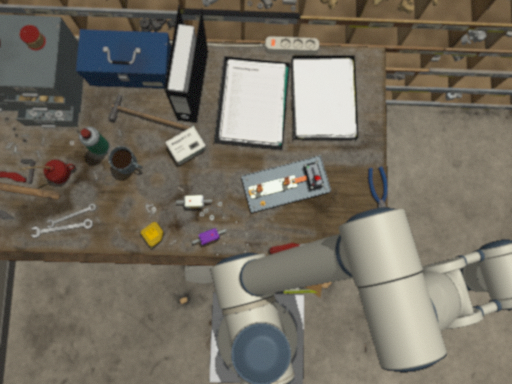

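View pics/side0.png

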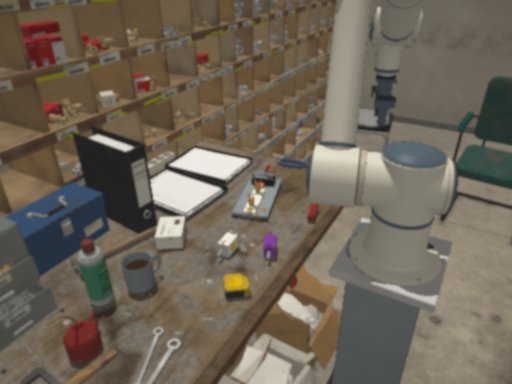

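View pics/wrist0.png

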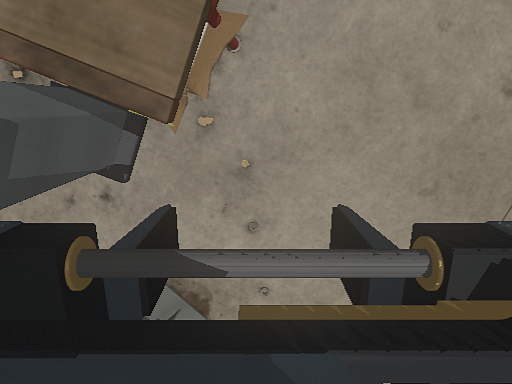

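The top view shows the white fuse at about (193,202), its blades pointing roughly along the image columns' left-right direction. The purple decoy is at (208,237). The unit is at (286,184), with its isolator at the right end (313,175). I'll enlarge it and take coarse positions.

```bash
cat > h.py <<'E'
from bench import ctrl
import cv2,numpy as np
def ray(n,u,v,T=None):
    p=ctrl.camera_params(n)
    T=p["pose"] if T is None else T
    d=np.array([(u-p["cx"])/p["fx"],-(v-p["cy"])/p["fy"],-1.])
    d=T[:3,:3]@d
    return T[:3,3],d/np.linalg.norm(d)
def onplane(n,u,v,z,T=None):
    o,d=ray(n,u,v,T); return o+d*(z-o[2])/d[2]
def proj(n,P,T=None):
    p=ctrl.camera_params(n); T=p["pose"] if T is None else T
    c=np.linalg.inv(T)@np.r_[P,1]
    return p["cx"]+p["fx"]*c[0]/-c[2], p["cy"]-p["fy"]*c[1]/-c[2]
def tooltf():
    T=np.eye(4);T[:3,:3]=ctrl.current_eef_rot();T[:3,3]=ctrl.current_tool_pos();return T
def wristshot(name):
    T=tooltf()@ctrl.camera_params("wrist")["T_tool_cam"]
    im=ctrl.read_camera("wrist"); cv2.imwrite(f"pics/{name}.png",im); np.save(f"pics/{name}.npy",T); return im,T
def down(a):
    # tool x axis at world angle a (rad), y down
    x=np.array([np.cos(a),np.sin(a),0]); y=np.array([0,0,-1.]); return np.c_[x,y,np.cross(x,y)]
E
python3 - <<'E'
from h import *
im=cv2.imread("pics/top0.png")
cv2.imwrite("pics/top0c.png",cv2.resize(im[140:260,140:340],None,fx=4,fy=4,interpolation=cv2.INTER_CUBIC))
im=cv2.imread("pics/side0.png")
cv2.imwrite("pics/side0c.png",cv2.resize(im[160:290,190:320],None,fx=4.5,fy=4.5,interpolation=cv2.INTER_CUBIC))
for u,v,z in [(193,202,.048),(286,184,.017),(313,175,.08),(208,237,.03)]: print(u,v,onplane("top",u,v,z))
E
```

```text
193 202 [0.45794148 0.23894041 0.048     ]
286 184 [ 0.53809337 -0.08717816  0.017     ]
313 175 [ 0.56144274 -0.17537911  0.08      ]
208 237 [0.33903729 0.18268219 0.03      ]
```

View pics/top0c.png

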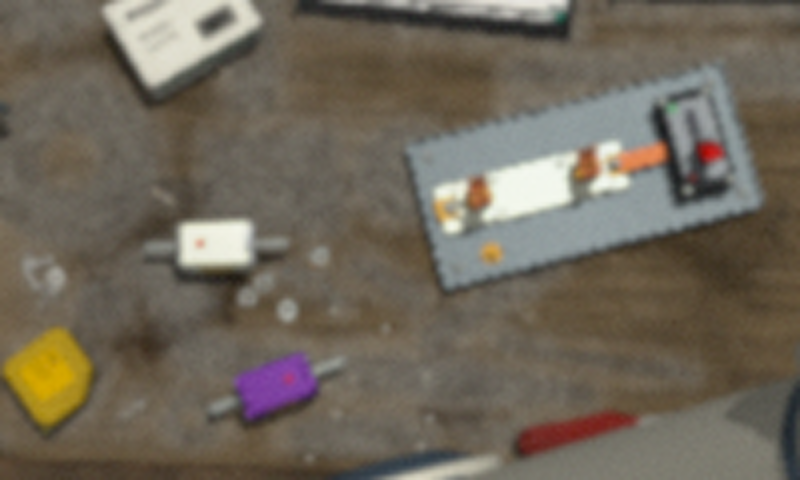

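View pics/side0c.png

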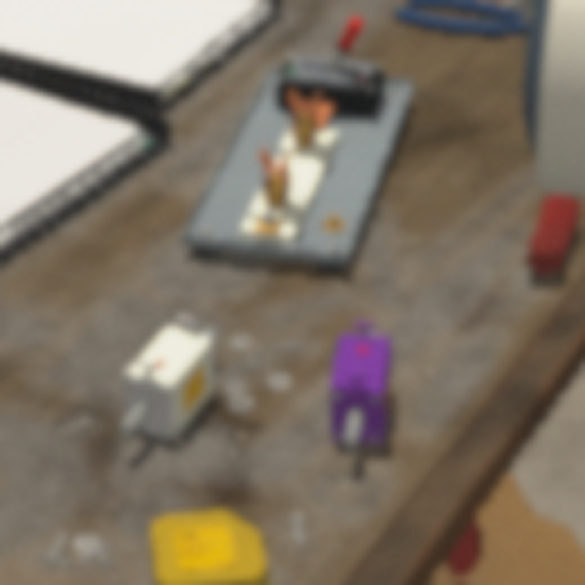

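```bash
python3 - <<'E'
from h import *
a=-np.pi/2+0.2
ctrl.goto([0.45,-0.10,0.27],down(a)); print(ctrl.current_t())
im,T=wristshot("w1"); print(ctrl.current_tool_pos())
a=-np.pi/2
ctrl.goto([0.39,0.22,0.25],down(a)); print(ctrl.current_t())
im,T=wristshot("w2"); print(ctrl.current_tool_pos(),ctrl.current_q())
E
```

```text
2.0667
[ 0.45008774 -0.10066532  0.26990815]
3.35
[0.39063065 0.21922559 0.25005579] [ 2.16647797e+01  1.16165517e+01  9.77071921e+01 -1.23725499e-02
  7.06654892e+01  1.11718852e+02]
```

View pics/w1.png

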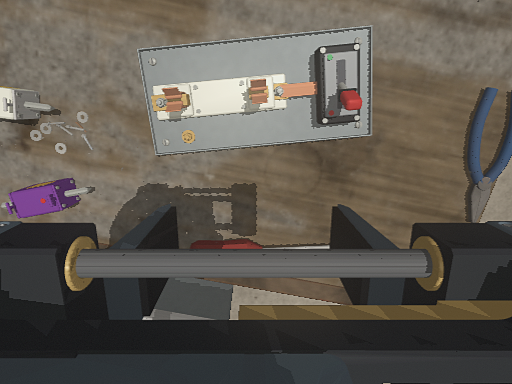

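View pics/w2.png

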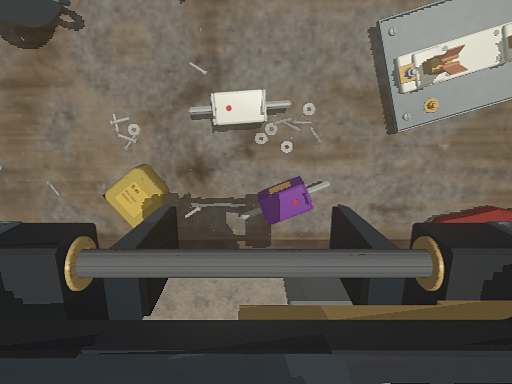

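w1 shows the unit (chassis corners ≈(138,50), (371,27), (371,134), (156,155); clips at (173,99) and (261,92); red grip at (351,100)). w2 shows the white fuse at (238,107), with the purple decoy at (286,200). Next I'll measure both.

```bash
python3 - <<'E'
from h import *
im=cv2.imread("pics/w1.png");T=np.load("pics/w1.npy")
cv2.imwrite("pics/w1c.png",cv2.resize(im[20:165,125:385],None,fx=3,fy=3,interpolation=cv2.INTER_CUBIC))
b,g,r=[im[:,:,i].astype(int) for i in range(3)]
hsv=cv2.cvtColor(im,cv2.COLOR_BGR2HSV)
# chassis: bluish grey
m=((b>=r+3)&(g>=r)&(b>60)).astype(np.uint8)*255; m[175:]=0
m=cv2.morphologyEx(m,cv2.MORPH_OPEN,np.ones((3,3)));
cs,_=cv2.findContours(m,cv2.RETR_EXTERNAL,cv2.CHAIN_APPROX_NONE)
c=max(cs,key=cv2.contourArea); h=cv2.convexHull(c)
q=cv2.approxPolyDP(h,8,True).reshape(-1,2); print("hull",q.tolist())
P=np.array([onplane("wrist",u,v,.017,T) for u,v in h.reshape(-1,2)])[:,:2]
(cx,cy),(w,l),ang=cv2.minAreaRect((P*1000).astype(np.float32)); print("chassis mm",cx,cy,w,l,ang)
# red grip
m=((r>130)&(g<60)&(b<60)).astype(np.uint8)*255; m[175:]=0
cs,_=cv2.findContours(m,cv2.RETR_EXTERNAL,cv2.CHAIN_APPROX_NONE)
for c in cs:
    if cv2.contourArea(c)>20: print("red",cv2.minAreaRect(c),cv2.boundingRect(c))
im=cv2.imread("pics/w2.png");T=np.load("pics/w2.npy")
cv2.imwrite("pics/w2c.png",cv2.resize(im[60:150,160:320],None,fx=4,fy=4,interpolation=cv2.INTER_CUBIC))
b,g,r=[im[:,:,i].astype(int) for i in range(3)]
m=((r>170)&(g>165)&(b>140)).astype(np.uint8)*255; m[150:]=0;m[:,330:]=0
m=cv2.morphologyEx(m,cv2.MORPH_OPEN,np.ones((5,5)));
cs,_=cv2.findContours(m,cv2.RETR_EXTERNAL,cv2.CHAIN_APPROX_NONE)
for c in cs:
    if cv2.contourArea(c)<300: continue
    P=np.array([onplane("wrist",u,v,.048,T) for u,v in c.reshape(-1,2)])[:,:2]*1000
    print("white",cv2.boundingRect(c),cv2.minAreaRect(P.astype(np.float32)))
E
```

```text
hull [[495, 88], [475, 174], [472, 129]]
chassis mm 548.0087280273438 -395.708984375 115.81839752197266 23.803682327270508 11.873680114746094
white (214, 90, 53, 34) ((462.3436279296875, 236.72567749023438), (36.451168060302734, 62.34247970581055), 3.912999391555786)
```

```bash
true
```

```text
(no output)
```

View pics/w1c.png

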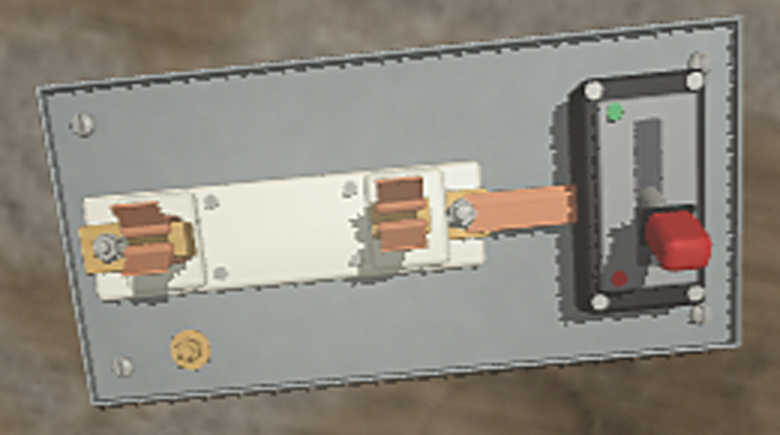

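View pics/w2c.png

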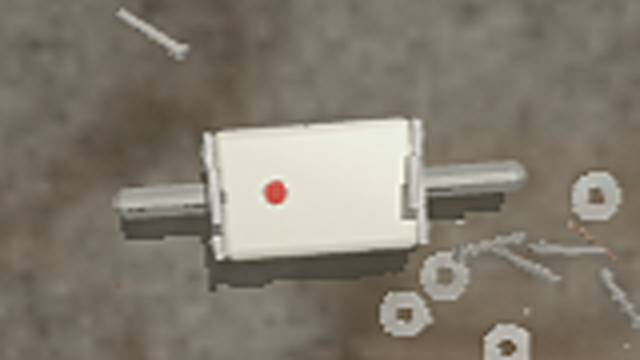

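```bash
python3 - <<'E'
from h import *
im=cv2.imread("pics/w1.png");T=np.load("pics/w1.npy")
print(im[65,200],im[140,240],im[45,300],im[40,250],im[20,250],im[120,352],im[100,350])
hsv=cv2.cvtColor(im,cv2.COLOR_BGR2HSV)
h,s,v=[hsv[:,:,i].astype(int) for i in range(3)]
r=im[:,:,2].astype(int);b=im[:,:,0].astype(int)
m=((b>=r+2)&(v>110)).astype(np.uint8)*255; m[165:]=0; m[:,:100]=0;m[:,400:]=0
cv2.imwrite("pics/m1.png",m)
m=cv2.morphologyEx(m,cv2.MORPH_OPEN,np.ones((3,3)))
cs,_=cv2.findContours(m,cv2.RETR_EXTERNAL,cv2.CHAIN_APPROX_NONE)
c=max(cs,key=cv2.contourArea); hh=cv2.convexHull(c)
print("hull",cv2.approxPolyDP(hh,8,True).reshape(-1,2).tolist())
P=np.array([onplane("wrist",u,v,.017,T) for u,v in hh.reshape(-1,2)])[:,:2]*1000
print("chassis",cv2.minAreaRect(P.astype(np.float32)))
m=((r>120)&(im[:,:,1]<90)&(b<90)).astype(np.uint8)*255; m[165:]=0
m=cv2.morphologyEx(m,cv2.MORPH_OPEN,np.ones((3,3)))
cs,_=cv2.findContours(m,cv2.RETR_EXTERNAL,cv2.CHAIN_APPROX_NONE)
for c in cs: print("red",cv2.boundingRect(c),cv2.contourArea(c))
# manual points (crop/3+offset)
for nm,cu,cv_,z in [("clipL gap",148,240,.0657),("clipR gap",401,213,.0657),("screw1",85,124,.017),("screw2",122,366,.017),("screw3",700,62,.017),("screw4",700,314,.017),
 ("c0",38,90,.017),("c1",740,18,.017),("c2",742,347,.017),("c3",92,405,.017)]:
    print(nm,(onplane("wrist",125+cu/3,20+cv_/3,z,T)*1000).round(1))
E
```

```text
[156 160 157] [155 159 156] [161 164 160] [83 87 85] [109 120 127] [52 53 57] [ 75  79 195]
hull [[331, 54]]
chassis ((600.9810791015625, -169.9326171875), (6.211554527282715, 5.1335577964782715), 14.919310569763184)
red (329, 111, 4, 4) 8.5
red (343, 90, 19, 20) 256.5
clipL gap [509.5   6.8  65.7]
clipR gap [539.  -88.3  65.7]
screw1 [550.5  51.8  17. ]
screw2 [450.8  23.3  17. ]
screw3 [ 626.1 -200.3   17. ]
screw4 [ 525.5 -229.9   17. ]
c0 [560.   72.9  17. ]
c1 [ 645.6 -212.    17. ]
c2 [ 515.  -252.9   17. ]
c3 [430.1  34.7  17. ]
```

Measurements:
- **Fuse:** (462, 237) mm, yaw 3.9°. Its measured size is 36.5×62.3 mm, which fits.
- **Unit corners:** 297×135 mm, centre (538, -89) mm, yaw 16.6°. This implies a seat at (523.7, -41.1) mm.
- **Clip midpoint:** (524.3, -40.8) mm, with the clips 99.6 mm apart, so the seat agrees.

Next I'll grasp the fuse.

```bash
python3 - <<'E'
from h import *
R=down(np.radians(3.9))
f=np.array([.4623,.2367,.024])
ctrl.goto(f+[0,0,.10],R)
ctrl.move_l(f+[0,0,-.012],vel=.1,contact_N=6)
print(ctrl.current_t(),ctrl.current_tool_pos(),ctrl.current_contact_force())
ctrl.command_gripper(0.0)
print("w",ctrl.current_grip_width()*91)
ctrl.move_l(f+[0,0,.11],vel=.12)
print(ctrl.current_t(),ctrl.current_contact_force(),"w",ctrl.current_grip_width()*91)
yaw=np.radians(16.7);R2=down(yaw); s=np.array([.524,-.041,.060])
ctrl.goto(s+[0,0,-.012+.06],R2)
ctrl.sleep(.3)
print(ctrl.current_t(),ctrl.current_tool_pos(),ctrl.current_contact_force(),ctrl.current_wrist_torque())
wristshot("w3")
for n in ("side","top"): cv2.imwrite(f"pics/{n}3.png",ctrl.read_camera(n))
im=cv2.imread("pics/side3.png"); cv2.imwrite("pics/side3c.png",cv2.resize(im[130:280,190:340],None,fx=4,fy=4,interpolation=cv2.INTER_CUBIC))
E
```

```text
6.2 [0.4626082  0.23683622 0.0124877 ] [-0.17170461  0.40622728 -0.11824547]
w 37.7139495658338
8.225 [-0.16826325 -0.65325283 -4.59074084] w 37.4680031624048
9.625 [ 0.524032   -0.04027968  0.1080729 ] [-0.07148792 -0.8196364  -4.58511245] [ 0.02631216 -0.12037689  0.00747003]
```

View pics/w3.png

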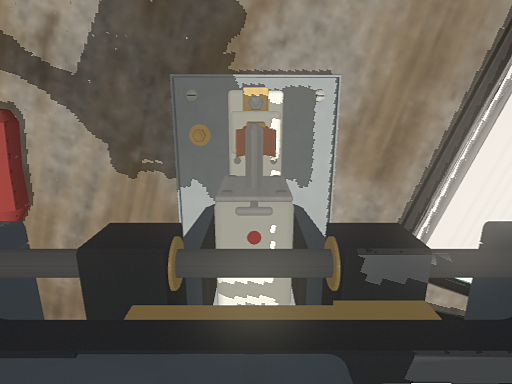

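View pics/side3c.png

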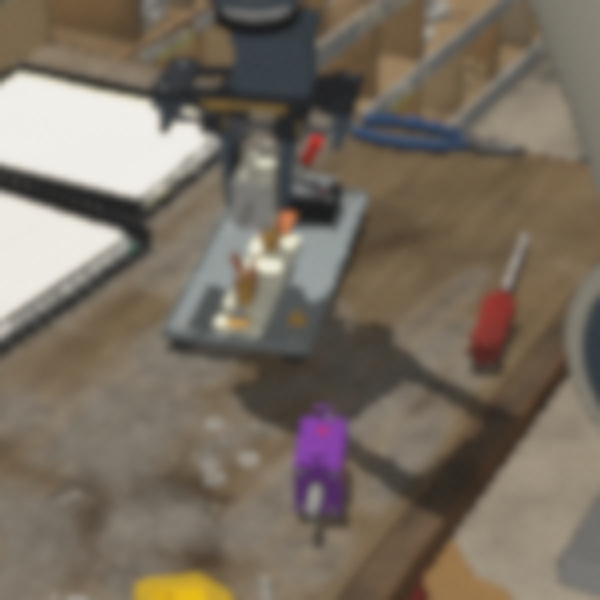

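The fuse is held (37.5 mm wide, load 4.6 N). w3 shows the blade at column ~255, directly over the clip (columns ~236 to 275). I'll zoom in to check alignment.

```bash
python3 - <<'E'
from h import *
im=cv2.imread("pics/w3.png");T=np.load("pics/w3.npy")
c=cv2.resize(im[70:225,165:345],None,fx=4,fy=3.8,interpolation=cv2.INTER_CUBIC); cv2.imwrite("pics/w3c.png",c)
yaw=np.radians(16.7); X=np.array([np.cos(yaw),np.sin(yaw),0]);Y=np.array([-X[1],X[0],0])
s=np.array([.524,-.041,.06])
def U(u,v,z): 
    d=onplane("wrist",u,v,z,T)-s; return round(1000*d@X,1),round(1000*d@Y,1)
print("chassis far corners",U(171,74,.017),U(339,74,.017))
print("proj clipL mid",proj("wrist",s+Y*.05+[0,0,.0057],T),"mouth",proj("wrist",s+Y*.05+[0,0,.019],T),"blade tip expected",proj("wrist",s+Y*.064+[0,0,.06],T))
print(ctrl.current_tool_pos(), [1000*(ctrl.current_tool_pos()-s)@X,1000*(ctrl.current_tool_pos()-s)@Y])
E
```

```text
chassis far corners (np.float64(-67.4), np.float64(99.1)) (np.float64(67.7), np.float64(99.1))
proj clipL mid (np.float64(254.95795140967297), np.float64(142.02191836380604)) mouth (np.float64(255.03203361794064), np.float64(144.2623317755698)) blade tip expected (np.float64(255.37135583718972), np.float64(125.99945300514713))
[ 0.5240293  -0.04070758  0.10805197] [np.float64(0.11209773382814958), np.float64(0.27166970228732523)]
```

View pics/w3c.png

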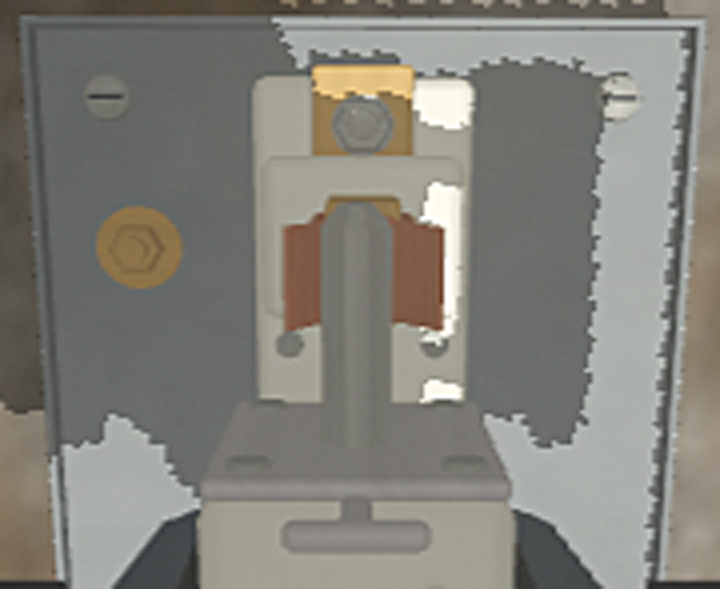

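Blade and clip agree to about 1.3 mm in x and 1.5 mm in y, so I'll shift by (+1, -1) mm. Then I'll descend with force steps.

```bash
cat > ins.py <<'E'
from h import *
yaw=np.radians(16.7); R2=down(yaw); X=np.array([np.cos(yaw),np.sin(yaw),0]);Y=np.array([-X[1],X[0],0])
def F(n=6):
    a=[]
    for _ in range(n): a.append(ctrl.current_contact_force()); ctrl.sleep(.01)
    a=np.mean(a,0); return np.array([a@X,a@Y,a[2]])
E
python3 - <<'E'
from ins import *
s=np.array([.524,-.041,0])+.001*X-.001*Y
f0=F(10)
p=s+[0,0,.080]; ctrl.move_l(p,vel=.06,contact_N=4)
np.save("f0.npy",f0); print("tare",f0,F()-f0)
t0=ctrl.current_t()
hit=ctrl.move_l(s+[0,0,.066],vel=.03,contact_N=4)
print(hit,ctrl.current_tool_pos(),F()-f0,ctrl.current_t()-t0)
if not hit:
    for z in np.arange(.065,.0595,-.001):
        ctrl.move_l(s+[0,0,z],vel=.02)
        d=F()-f0; print(round(z*1e3,1),(ctrl.current_tool_pos()[2]*1e3).round(2),d.round(2),round(ctrl.current_t(),2))
        if d[2]>6 or abs(d[0])>4: break
E
```

```text
tare [-0.10807567 -0.07710364 -4.55529254] [ 0.12486967  0.01660358 -0.06304876]
False [ 0.52522496 -0.04167114  0.06591777] [-0.19835705  0.16480057 -0.00973708] 0.6667000000000005
65.0 65.07 [ 0.09 -0.3   0.08] 11.49
64.0 63.96 [0.11 0.24 0.2 ] 11.79
63.0 62.97 [0.19 0.38 0.13] 12.09
62.0 61.95 [0.18 0.26 0.04] 12.39
61.0 61.01 [0.52 0.13 0.05] 12.69
60.0 60.05 [ 2.06 -0.12  1.11] 12.99
```

A lateral reaction of +2 N in x appears at first contact, so the clip lies a bit further +x. I'll nudge that way and continue in half-millimetre steps, nulling the side force.

```bash
python3 - <<'E'
from ins import *
f0=np.load("f0.npy")
s=np.array([.524,-.041,0])-.001*Y
ox=.001; z=.060
for i in range(3):
    d=F()-f0
    if abs(d[0])<.7: break
    ox+=np.clip(d[0]*.0003,-.0007,.0007)
    ctrl.move_l(s+ox*X+[0,0,z],vel=.02); print("x",ox*1e3,(F()-f0).round(2))
pk=0
while z>.0475:
    z-=.0005
    ctrl.move_l(s+ox*X+[0,0,z],vel=.02)
    d=F()-f0; tp=ctrl.current_tool_pos()
    print(round(z*1e3,1),(tp[2]*1e3).round(2),d.round(2),round(ox*1e3,2),round(ctrl.current_t(),2))
    pk=max(pk,d[2])
    if d[2]>18.5 or (pk>8 and d[2]<pk-3): print("stop");break
    if abs(d[0])>1: ox+=np.clip(d[0]*.0002,-.0005,.0005)
np.save("st.npy",[ox,z])
E
```

```text
x 1.7000000000000002 [-0.7  -0.18  0.77]
x 1.3774153343260263 [-0.66  0.35  0.79]
59.5 59.5 [-0.74  0.56  1.68] 1.38 14.04
59.0 59.04 [-1.35  0.13  3.04] 1.38 14.34
58.5 58.58 [0.64 0.46 4.  ] 1.11 14.64
58.0 58.04 [0.81 0.06 5.16] 1.11 14.94
57.5 57.54 [ 1.34 -0.41  5.2 ] 1.11 15.24
57.0 56.99 [ 0.28 -1.02  5.84] 1.38 15.54
56.5 56.49 [ 0.08 -0.27  6.24] 1.38 15.84
56.0 55.99 [ 0.   -0.26  7.1 ] 1.38 16.14
55.5 55.51 [-0.1   0.27  7.32] 1.38 16.44
55.0 55.0 [0.13 0.32 7.49] 1.38 16.74
54.5 54.51 [-0.02  0.11  8.59] 1.38 17.04
54.0 53.98 [-0.   -0.19  8.86] 1.38 17.34
53.5 53.53 [-0.25  0.12  9.51] 1.38 17.64
53.0 53.02 [-0.32 -0.31  9.81] 1.38 17.94
52.5 52.55 [-0.54  0.17  9.9 ] 1.38 18.24
52.0 52.08 [-0.25  0.09 10.69] 1.38 18.54
51.5 51.6 [-0.28  0.17 11.29] 1.38 18.84
51.0 51.12 [-0.53  0.02 11.48] 1.38 19.14
50.5 50.65 [-0.67  0.34 11.99] 1.38 19.44
50.0 50.16 [-0.79  0.05 12.41] 1.38 19.74
49.5 49.69 [-0.28  0.08 12.73] 1.38 20.04
49.0 49.21 [-0.43  0.17 13.6 ] 1.38 20.34
48.5 48.72 [-0.85 -0.17 13.64] 1.38 20.64
48.0 48.23 [-0.67 -0.1  13.88] 1.38 20.94
47.5 47.74 [-0.81 -0.09 14.28] 1.38 21.24
```

The force is 14.3 N and the unit has sunk about 3.6 mm, which leaves the fuse about 2.8 mm above home. That matches the expected pre-snap profile, so I'll continue.

```bash
python3 - <<'E'
from ins import *
f0=np.load("f0.npy"); ox,z=np.load("st.npy")
s=np.array([.524,-.041,0])-.001*Y
pk=0
while z>.043:
    z-=.0004
    ctrl.move_l(s+ox*X+[0,0,z],vel=.02)
    d=F()-f0; tp=ctrl.current_tool_pos()
    print(round(z*1e3,1),(tp[2]*1e3).round(2),d.round(2),round(ctrl.current_t(),2))
    pk=max(pk,d[2])
    if d[2]>18.3 or d[2]<pk-2.5: print("stop");break
np.save("st.npy",[ox,z])
E
```

```text
47.1 46.91 [ 0.82 -0.53  3.29] 21.54
46.7 46.65 [ 0.66 -0.26  4.22] 21.84
46.3 46.3 [ 0.14 -0.11  5.93] 22.14
45.9 45.93 [-0.58  0.29  7.71] 22.44
45.5 45.53 [-1.17  0.31  9.15] 22.74
45.1 45.14 [-1.55  0.65 10.51] 23.04
44.7 44.81 [-1.57  0.48 11.76] 23.34
44.3 44.46 [-2.14  1.21 13.56] 23.64
43.9 44.12 [-2.44  1.16 15.23] 23.94
43.5 43.78 [-2.6   1.42 16.16] 24.24
43.1 43.46 [-2.62  1.17 17.14] 24.54
42.7 43.09 [-3.12  1.54 18.46] 24.84
stop
```

It snapped: the force fell from 14.3 to 3.3 N, then rose along the ~4 N/mm rubber-feet slope. That later rise went a little far, to 18.5 N, but stayed under 22 N. I'll back off, release and look.

```bash
python3 - <<'E'
from ins import *
f0=np.load("f0.npy"); ox,z=np.load("st.npy")
s=np.array([.524,-.041,0])-.001*Y+ox*X
ctrl.move_l(s+[0,0,.0472],vel=.02); print(F()-f0,ctrl.current_tool_pos())
ctrl.command_gripper(1.0); print("rel",F(),ctrl.current_t())
ctrl.move_l(s+[0,0,.13],vel=.1); ctrl.sleep(.2)
print(F(),ctrl.current_t())
# view from a bit -y so that both clips are visible
ctrl.goto(s-.06*Y+[0,0,.19],R2); ctrl.sleep(.2)
wristshot("w4")
cv2.imwrite("pics/side4.png",ctrl.read_camera("side"))
im=cv2.imread("pics/side4.png"); cv2.imwrite("pics/side4c.png",cv2.resize(im[150:240,210:310],None,fx=6,fy=6,interpolation=cv2.INTER_CUBIC))
print(ctrl.current_t())
E
```

```text
[ 0.21272788 -0.02679319  3.20354588] [ 0.5255761  -0.04155274  0.0470264 ]
rel [0.46570483 0.12389072 0.05433196] 26.2417
[-0.3273683  -0.178713   -0.08222954] 27.4667
28.2
```

View pics/w4.png

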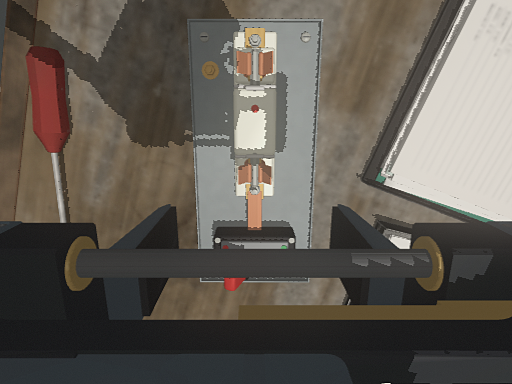

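View pics/side4c.png

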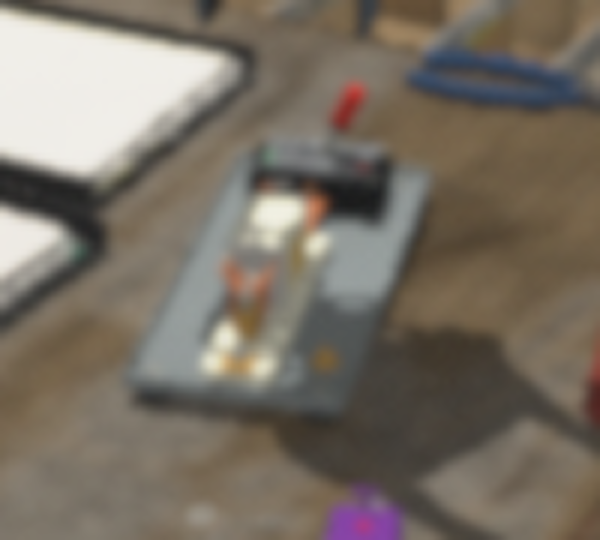

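w4 shows the fuse between both clips, with its blades at (255,62) and (255,178) inside the leaves. I'll zoom in and check the height by the apparent size.

```bash
python3 - <<'E'
from ins import *
im=cv2.imread("pics/w4.png");T=np.load("pics/w4.npy")
cv2.imwrite("pics/w4c.png",cv2.resize(im[20:220,185:325],None,fx=4,fy=3,interpolation=cv2.INTER_CUBIC))
o=np.array([.538,-.089,0]); yw=np.radians(16.7)
# lever estimate from w1 (camera seen)
T1=np.load("pics/w1.npy")
p=onplane("wrist",352.5,100,.0965,T1); print("lever grip unit xy mm",1e3*(p-o)@X,1e3*(p-o)@Y)
E
```

```text
lever grip unit xy mm -19.001593860519552 -99.0497106745137
```

View pics/w4c.png

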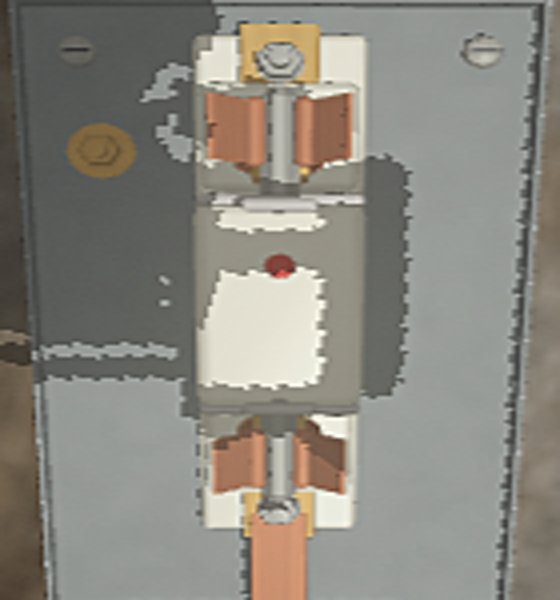

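The fuse is level, with both clips closed round the blades. Now I'll throw the lever by pushing +x with the shut fingers.

```bash
python3 - <<'E'
from ins import *
o=np.array([.538,-.089,0])-.0995*Y
ctrl.command_gripper(0.0)
ctrl.goto(o-.075*X+[0,0,.16],R2)
print(ctrl.move_l(o-.075*X+[0,0,.085],vel=.1,contact_N=5),ctrl.current_tool_pos(),ctrl.current_t())
ctrl.sleep(.2); f0=F(10)
print("sweep",ctrl.move_l(o-.008*X+[0,0,.085],vel=.05,contact_N=15),(F()-f0).round(2),ctrl.current_t())
x=-.008
while x<.022:
    x+=.0015
    ctrl.move_l(o+x*X+[0,0,.085],vel=.03); d=F()-f0
    print(round(x*1e3,1),((ctrl.current_tool_pos()-o)@X*1e3).round(2),d.round(2))
    if d[0]<-9: print("stop");break
print(ctrl.current_t())
wristshot("w5")
for n in ("side","top"): cv2.imwrite(f"pics/{n}5.png",ctrl.read_camera(n))
im=cv2.imread("pics/side5.png"); cv2.imwrite("pics/side5c.png",cv2.resize(im[130:240,210:320],None,fx=5,fy=5,interpolation=cv2.INTER_CUBIC))
E
```

```text
False [ 0.49515769 -0.20585907  0.08548415] 31.0167
sweep False [-0.35  0.3  -0.06] 32.8417
-6.5 -6.6 [-1.92 -0.37  0.35]
-5.0 -4.95 [-1.8  -0.31 -0.06]
-3.5 -3.39 [-1.52 -0.33 -0.64]
-2.0 -1.9 [-1.67 -0.13 -0.9 ]
-0.5 -0.39 [-1.81  0.04 -0.51]
1.0 1.14 [-1.85  0.21 -0.48]
2.5 2.64 [-1.47 -0.03 -0.35]
4.0 4.16 [-1.09  0.39 -0.05]
5.5 5.65 [-1.22  0.64 -0.25]
7.0 7.17 [-1.15  0.06 -0.1 ]
8.5 8.49 [-2.71 -0.54 -0.59]
10.0 8.73 [-10.7   -2.64   0.66]
stop
36.4417
```

View pics/side5c.png

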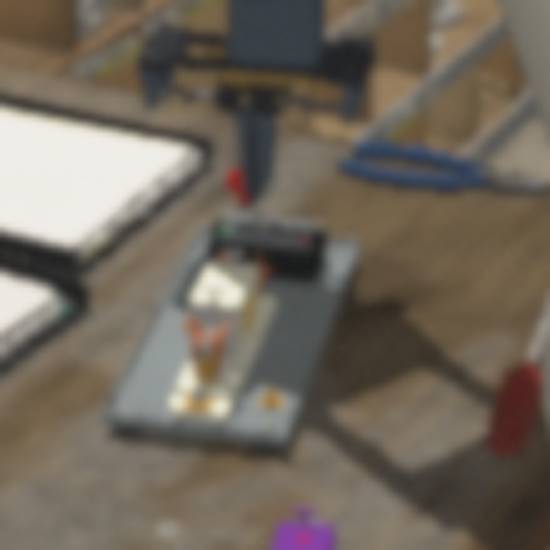

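A hard stop came at 10.7 N with the lever over. I'll back off, rise and verify from above.

```bash
python3 - <<'E'
from ins import *
u=np.array([.538,-.089,0]); o=u-.0995*Y
ctrl.move_l(o-.03*X+[0,0,.085],vel=.08)
ctrl.move_l(o-.03*X+[0,0,.20],vel=.15)
R=down(yaw-np.pi/2)
ctrl.goto(u-.085*X+[0,0,.27],R); ctrl.sleep(.2)
im,T=wristshot("w6")
print(F(),ctrl.current_t())
for n in ("side","top"): cv2.imwrite(f"pics/{n}6.png",ctrl.read_camera(n))
b,g,r=[im[:,:,i].astype(int) for i in range(3)]
m=((r>120)&(g<90)&(b<90)).astype(np.uint8)*255; m[175:]=0
m=cv2.morphologyEx(m,cv2.MORPH_OPEN,np.ones((3,3)))
cs,_=cv2.findContours(m,cv2.RETR_EXTERNAL,cv2.CHAIN_APPROX_NONE)
for c in cs:
    x,y,w,h=cv2.boundingRect(c); p=onplane("wrist",x+w/2,y+h/2,.0965,T)-u; print((x,y,w,h),"unit mm",1e3*p@X,1e3*p@Y)
cv2.imwrite("pics/w6c.png",cv2.resize(im[0:180,110:390],None,fx=2.8,fy=2.8,interpolation=cv2.INTER_CUBIC))
E
```

```text
[-0.15294368  0.19052022  0.22467971] 39.975
(338, 61, 19, 24) unit mm 21.11084785391015 -98.76618633149928
```

View pics/w6c.png

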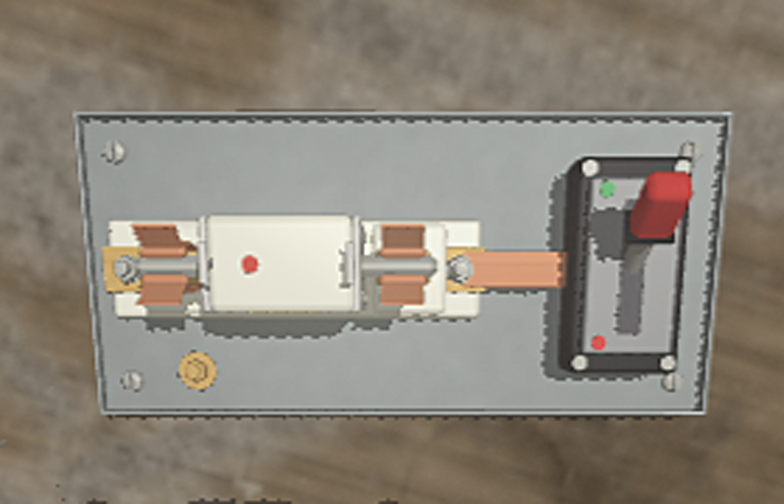

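View pics/top6.png

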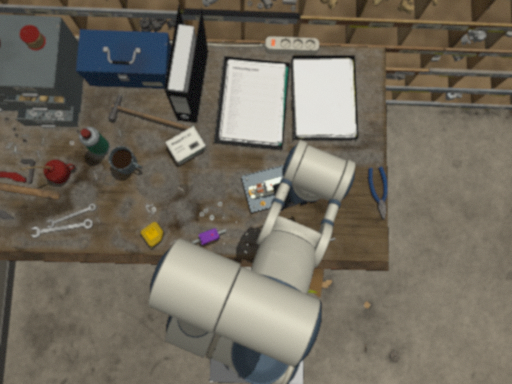

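The lever leans to the green dot (+21 mm now, against -19 mm when off, with the stop felt). The fuse is home in both clips, and the top view shows the bystanders where they were. Handing in.

```bash
python3 -c "
from bench import ctrl
print(ctrl.current_contact_force(),ctrl.current_t()); print(ctrl.sign_off())"
```

```text
[-0.2814337   0.32917426 -0.59391716] 40.075
the job is handed in; nothing more can be done
None
```

The fuse-link is home in both clips and the isolator lever is over at the green dot. I handed the job in at 40.1 s with the arm clear of everything.

- **Fuse:** I pressed it straight down in small steps. The force rose to 14.3 N, then dropped to 3.3 N as the clips snapped. After that I pushed further than needed, to 18.5 N against the 22 N cracking limit, which showed only the rubber feet giving. I then backed off to about 3 N and let go. The wrist camera showed it level, with both clips closed round the blades.
- **Lever:** I threw it after the fuse was home, pushing with the shut fingers until it hit the stop at about 10.7 N. The grip now measures +21 mm along the unit's x axis, against -19 mm when off.
- **Other things:** the last top view shows the carton, pliers, mug and purple look-alike where they were. I compared these by eye only.
- **Disagreement between measurements:** the seat I first measured was about 1.4 mm off in x. The side force at first contact showed this, and I corrected it before pressing.

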